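Pin the stop board in front of the wood block

ROBOT

A 6-joint arm with a two-finger parallel gripper is mounted at the origin on a cart in front of the work surface, level with it; the furniture and walls round the work are solid. World frame = base frame: x ahead of the robot, y to its left, z up, the work surface at z = 0. Lengths are in m, angles in rad, forces in N, time in s.
With the tool pointing down it reaches from about 0.3 to 0.825 m from the base axis. Payload 5.4 kg.
Tool frame: the origin (TCP) lies at the very end of the fingers, on their centre line; the grasp point (between the pads) lies 19 mm behind it; z points along the fingers, x is the direction in which the jaws open and shut, and the axes are right-handed (so a half turn about z gives the same grasp; the last joint's range is limited). The gripper opens to 92 mm and grips with 3 to 60 N. Pads are 20 mm wide; open, the fingers measure 128 mm over their backs; the gripper's body (75 mm by 189 mm) begins 69 mm behind the grasp point.
Start: joints at [0.979, 0.158, 1.597, -0, 1.386, -0.21], TCP at [0.214, 0.534, 0.185] pointing down, gripper open.
Joint ranges: [-2.91, 2.91], [-0.94, 2.29], [0.18, 2.7], [-1.29, 4.43], [0.17, 2.64], [-3, 3]. Speed limits (rad/s): [2.57, 2.57, 3.14, 3.14, 3.14, 3.14].

INTERFACE

Orientations are given as a rotation vector (axis times angle).
In Python, from workcell import bot gives the robot as it stands. Calls block until the motion is done:
- bot.goto(position, orientation): joint-space move of the TCP to a pose.
- bot.line_to(position, rot=None, max_speed=0.15): straight line of the TCP; rot=None keeps the orientation; max_speed is the mean speed in m/s.
- bot.set_joints(angles): joint-space move.
- bot.set_gripper(opening, newtons=None): opening from 0.0 (shut) to 1.0 (fully open); newtons is the grip in N (None keeps the last); returns when the fingers have stopped.
- bot.hold(seconds).
- bot.inverse_kinematics(position, orientation): joint angles nearest the present ones, or None.
- bot.read_camera(name): name is "scene" or "top"; returns a dict with "pixels" (384x512x3 uint8, blue, green, red), "fx", "fy", "cx", "cy" (pixels), "k1" (the pictures are not rectified: a ray, as slopes to the right and down, at radius r is drawn at 1 + k1 r^2 times it, then the intrinsics apply), "R" (3x3) and "t" (3): a world point X has camera coordinates R X + t. Camera axes: x right, y down, z forward; pixel columns grow to the right and rows downward; lengths in m; the calibration is good to about 2 mm. A picture is of the moment at which its call begins. There is no depth.
A pose or a line that the arm cannot do raises bot.MotionError and nothing moves.
- bot.job_done(): hands the job in, once; it reports no verdict.
Readings, each from a call of its own:
- bot.current_clock(): time.
- bot.current_joints(): joint angles.
- bot.current_joint_vel(): joint speeds.
- bot.current_effort(): joint torques, N m.
- bot.current_ee_pos(): TCP position.
- bot.current_tool_rot(): TCP orientation.
- bot.current_contact_force(): force on the tool from outside, world axes, zero at the start.
- bot.current_ft_torque(): the same for the moment, N m.
- bot.current_opening(): opening from 0.0 (shut) to 1.0 (fully open).
Only numpy, scipy, OpenCV 4.12 (cv2) and the standard library are available. Lean on these libraries where they do the work, as an engineer would, in place of code of your own. Each camera call takes 0.05 s, during which the arm holds its last target.

TASK

Take the knobbed stop pin out of its storage block and put it down through the hole in the stop board directly in front of the small wood block, the one that rests against the board's fence, so that the pin's collar sits on the board. Use that hole, not the one in front of the tape measure, and do not shift or knock over the wood block.

Things in the scene. Friction and masses are not known exactly. Their poses are not given: they have to be found in the camera images.
- pin: Upright pin, loose in a hole in a fixed dark wood storage block (90 x 90 mm, 60 high). Origin: on its axis, at the underside of its collar, which rests on the block's top; z up. Below: steel shank 22 mm thick, 55 long, last 15 tapering to 10. Above: collar 46 mm wide, 6 thick; pale wooden knob 30 mm thick, straight from 30 to 57 mm, top at 62. Grip the knob from above at 45 mm. 0.1 to 0.21 kg.
- hole_left (a point): Centre, at the top face, of the left (+y) of two 36 mm through holes in the fixed stop board: 18 mm plywood, 170 (x) by 260 (y) mm, on battens, top face 63 mm above the table, 45 mm of open space below. Axes are the board's: x to the fence at its far edge (30 mm high, near face 81 mm beyond the hole centres), y left along the fence, z up.
- hole_right (a point): The same for the right (-y) hole, 124 mm from the left one along the board's y. The wood block lies behind one hole, a tape measure (31 x 84 mm, 60 high) behind the other; which is which varies.
- work_block: Small plain brown wood block, 45 (x) by 70 (y) by 22 mm high, loose on the stop board by the fence, centred about 57 mm beyond one of the holes along the board's x. Origin: centre of its underside. The hole nearest to it is the one to use.
Not all that is in view belongs to the job. There is more than one size of the pin; the one meant has the size given above.

How it is judged:
On the way:
1. the pin is lifted clear of its storage block (height (world z) of pin above 0.12 m), for 0.1 s.
At the end, for the whole second after the job is handed in: The pin stands upright (within about 10 degrees) and at rest in the hole in front of the wood block, its axis within 12 mm of the hole's centre and its collar within 10 mm of the board's top face; the wood block is still behind that hole (((horizontal distance between pin and hole_left below 0.012 m and z of pin in the frame of hole_left between -0.01 and 0.01 m and horizontal distance between work_block and hole_left below 0.085 m) or (horizontal distance between pin and hole_right below 0.012 m and z of pin in the frame of hole_right between -0.01 and 0.01 m and horizontal distance between work_block and hole_right below 0.085 m)) and angle between pin's own z axis and vertical below 0.17 rad and linear speed of pin below 0.02 m/s); the robot touches nothing.
It fails at once if the wood block is shifted by more than 20 mm (distance of work_block from where it was at the start of the episode above 0.02 m).
It fails at once if the wood block is tipped over (angle between work_block's own z axis and vertical above 0.5 rad).
It also fails if it takes over 35 s, if anything falls off the work surface, if the arm or the gripper's body presses on something with over 40 N, if the wrist force passes 120 N, or if a joint passes its speed limit or range.

## Working session

There is one attempt and no reset: what is moved stays moved. The work goes in short steps, each a Python script; the robot and the scene stay as the last script left them, time stands still between calls to the robot, and variables do not carry over. Pictures are saved under pics/ and viewed, and the job is handed in when it is done.

```bash
mkdir -p pics
python3 - <<'E'
from workcell import bot
import cv2,pickle
for n in("scene","top"):
    c=bot.read_camera(n); pickle.dump(c,open(n+".pkl","wb")); cv2.imwrite(f"pics/{n}0.png",c["pixels"])
    print(n,c["fx"],c["k1"],c["R"],c["t"])
print(bot.current_clock(),bot.current_tool_rot())
E
```

```text
scene 368.405692721437 0.03298210363698056 [[ 0.90818672 -0.41820417  0.01738285]
 [-0.26466199 -0.60593162 -0.75020058]
 [ 0.32426983  0.67672162 -0.66098179]] [-0.56484131  0.21524837  0.80512126]
top 441.83539758690466 0.007306236887083546 [[-0.0165218  -0.99906462  0.03996139]
 [-0.98320352  0.00896804 -0.18229209]
 [ 0.1817632  -0.04230197 -0.98243202]] [-0.04535932  0.63031402  0.93183689]
0.1 [ 2.60202530e+00  1.75927014e+00 -2.40378282e-03]
```

View pics/scene0.png

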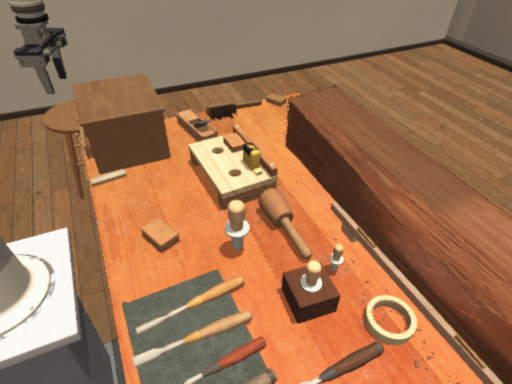

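View pics/top0.png

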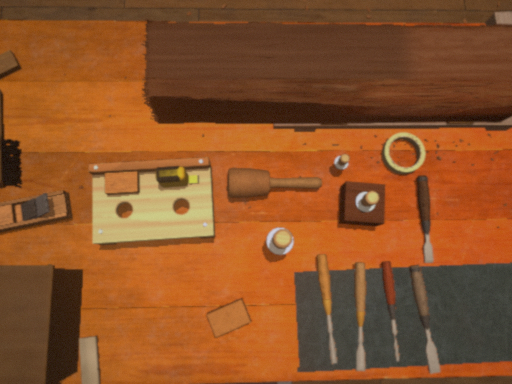

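The scene view shows the storage block with the pin at about (313,285), a larger loose pin at (237,225), a smaller one at (337,257), and the board at about (230,165). In the top view the pin is at (368,200). The wood block at (122,182) is behind the left hole (124,209), and the tape measure is behind the right hole (181,206). I'll enlarge these areas next.

Run:
```python
import cv2,numpy as np
t=cv2.imread("pics/top0.png");s=cv2.imread("pics/scene0.png")
def crop(im,x,y,w,h,k,n): cv2.imwrite(n,cv2.resize(im[y:y+h,x:x+w],None,fx=k,fy=k,interpolation=cv2.INTER_CUBIC))
crop(t,85,150,140,100,5.5,"pics/c1.png")
crop(t,330,170,70,60,10,"pics/c2.png")
crop(s,180,120,110,90,6.5,"pics/c3.png")
crop(s,275,240,80,80,7,"pics/c4.png")
```

```text
(no output)
```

View pics/c1.png

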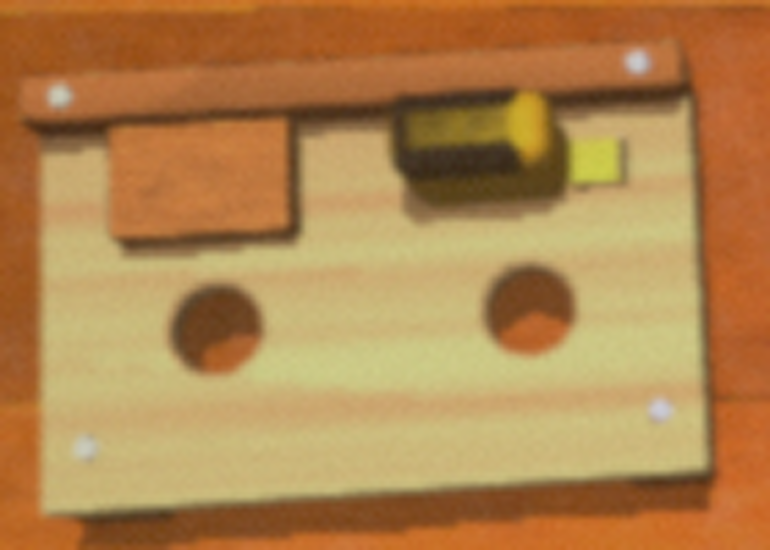

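View pics/c2.png

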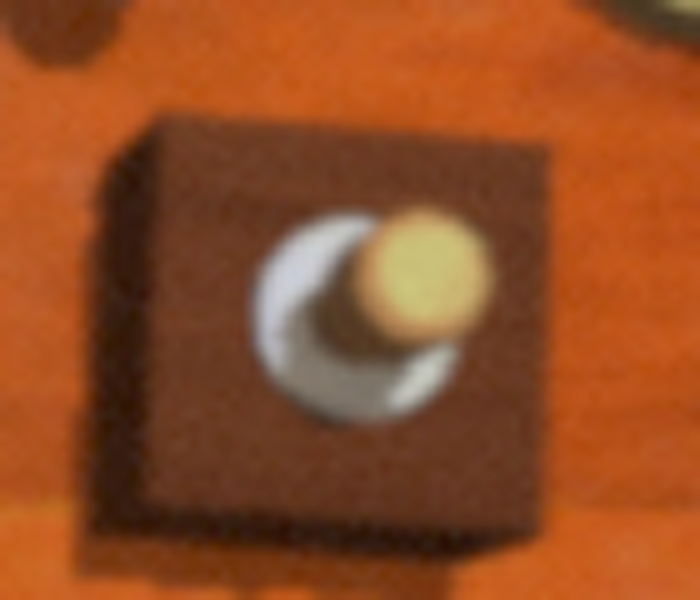

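View pics/c3.png

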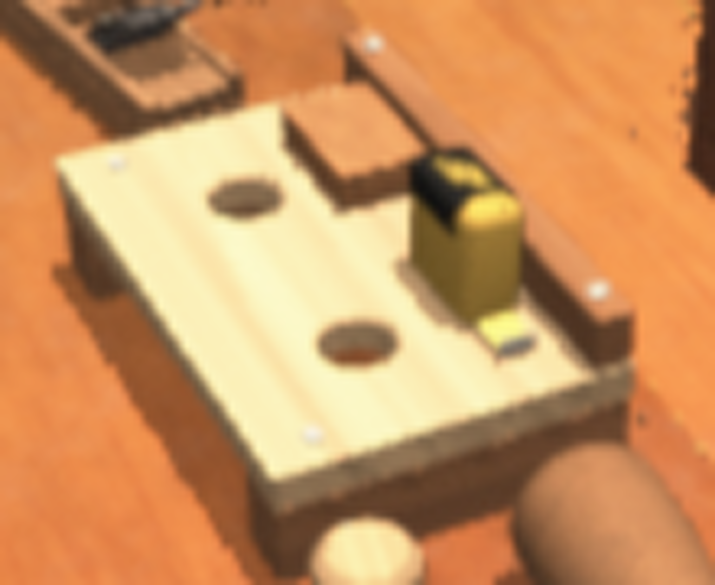

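View pics/c4.png

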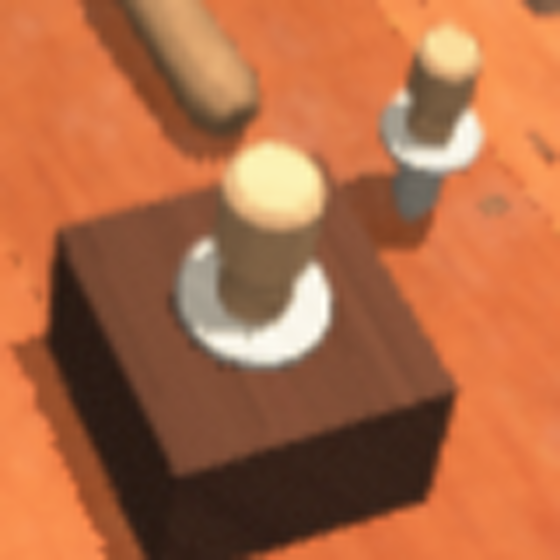

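```bash
cat > h.py <<'E'
import numpy as np,cv2
def ray(c,u,v):
    K=np.array([[c["fx"],0,c["cx"]],[0,c["fy"],c["cy"]],[0,0,1.]])
    p=cv2.undistortPoints(np.array([[[u,v]]],float),K,np.array([c["k1"],0,0,0.]))[0,0]
    R=np.array(c["R"]);t=np.array(c["t"])
    return -R.T@t, R.T@np.array([p[0],p[1],1])
def at(c,u,v,z):
    o,d=ray(c,u,v); return o+d*(z-o[2])/d[2]
E
python3 - <<'E'
import pickle,numpy as np
from h import *
C={n:pickle.load(open(n+".pkl","rb")) for n in("top","scene")}
def P(lbl,n,x0,y0,k,x,y,z):
    p=at(C[n],x0+(x+.5)/k-.5,y0+(y+.5)/k-.5,z); print(lbl,n,p.round(4)); return p
a=P("HL","top",85,150,5.5,216,329,.063);b=P("HR","top",85,150,5.5,530,309,.063)
print(np.linalg.norm(a-b),np.degrees(np.arctan2(*(a-b)[:2])))
a=P("HL","scene",180,120,6.5,246,198,.063);b=P("HR","scene",180,120,6.5,358,343,.063)
print(np.linalg.norm(a-b),np.degrees(np.arctan2(*(a-b)[:2])))
for q in [(108,124),(291,117),(293,232),(114,240)]:P("wb","top",85,150,5.5,*q,.085)
for q in [(278,115),(352,85),(427,152),(340,178)]:P("wb","scene",180,120,6.5,*q,.085)
P("collar","top",330,170,10,357,318,.066);P("colL","top",330,170,10,250,318,.066);P("colR","top",330,170,10,465,318,.066)
P("knob","top",330,170,10,427,272,.121)
P("collar","scene",275,240,7,254,300,.066);P("knob","scene",275,240,7,272,180,.121)
for q in [(155,117),(548,148),(540,527),(145,500)]:P("blk","top",330,170,10,*q,.06)
for n,q,z in [("tall","top",0),]:pass
print("bigpin",at(C["top"],280,238,.12),"small",at(C["top"],343,160,.06),"mallet",at(C["top"],250,183,.03))
from workcell import bot
print(bot.current_ee_pos())
E
```

```text
HL top [0.5985 0.2472 0.063 ]
HR top [0.6053 0.1232 0.063 ]
0.12418795023601306 -3.1336820982374762
HL scene [0.5974 0.2477 0.063 ]
HR scene [0.604 0.124 0.063]
0.12393935374823538 -3.0557217695054066
wb top [0.6773 0.2865 0.085 ]
wb top [0.6797 0.2153 0.085 ]
wb top [0.6333 0.213  0.085 ]
wb top [0.6307 0.2821 0.085 ]
wb scene [0.6252 0.2762 0.085 ]
wb scene [0.6674 0.2873 0.085 ]
wb scene [0.6777 0.2193 0.085 ]
wb scene [0.6325 0.2151 0.085 ]
collar top [ 0.6107 -0.2873  0.066 ]
colL top [ 0.6109 -0.2631  0.066 ]
colR top [ 0.6104 -0.3117  0.066 ]
knob top [ 0.6112 -0.2871  0.121 ]
collar scene [ 0.6081 -0.2872  0.066 ]
knob scene [ 0.6078 -0.2858  0.121 ]
blk top [ 0.6583 -0.2455  0.06  ]
blk top [ 0.6504 -0.3352  0.06  ]
blk top [ 0.5639 -0.3275  0.06  ]
blk top [ 0.5709 -0.2387  0.06  ]
bigpin [ 0.52659659 -0.08922957  0.12      ] small [ 0.70811641 -0.24329955  0.06      ] mallet [ 0.66239262 -0.03031675  0.03      ]
[0.21392203 0.53308576 0.18424478]
```

Run:
```python
import pickle,numpy as np
from h import *
C={n:pickle.load(open(n+".pkl","rb")) for n in("top","scene")}
for q in [(168,158),(98,172),(80,120)]: print("box bottom",q,at(C["scene"],*q,0.))
for z in(.1,.15,.2,.25):
  print(z,[at(C["scene"],*q,z)[:2].round(3) for q in[(163,108),(85,126),(74,82),(148,76)]],[at(C["top"],*q,z)[:2].round(3) for q in[(52,266)]])
print("beam",at(C["top"],160,122,0.),[ (z,at(C["scene"],290,100,z).round(3)[:2]) for z in(0,.1,.2)])
for p in [(0.214,.534,.184)]:
  for n in C:
    c=C[n];x=np.array(c["R"])@p+c["t"];print(n,c["fx"]*x[0]/x[2]+c["cx"],c["fy"]*x[1]/x[2]+c["cy"])
from workcell import bot
from scipy.spatial.transform import Rotation as Ro
print(Ro.from_rotvec(bot.current_tool_rot()).as_matrix().round(3))
for yaw in (90,-90,87,-93):
  R=Ro.from_euler('z',yaw,degrees=True)*Ro.from_euler('x',180,degrees=True)
  for p in [(.214,.534,.33),(.609,-.287,.25),(.609,-.287,.086),(.598,.2475,.25),(.598,.2475,.09)]:
    q=bot.inverse_kinematics(p,R.as_rotvec()); print(yaw,p,None if q is None else np.round(q,2))
```

```text
box bottom (168, 158) [0.46362646 0.35596649 0.        ]
box bottom (98, 172) [0.25060222 0.36706728 0.        ]
box bottom (80, 120) [0.23072571 0.71461953 0.        ]
0.1 [array([0.499, 0.5  ]), array([0.252, 0.477]), array([0.248, 0.816]), array([0.508, 0.771])] [array([0.477, 0.378])]
0.15 [array([0.483, 0.405]), array([0.257, 0.384]), array([0.253, 0.694]), array([0.492, 0.653])] [array([0.476, 0.357])]
0.2 [array([0.467, 0.31 ]), array([0.262, 0.29 ]), array([0.258, 0.573]), array([0.475, 0.535])] [array([0.474, 0.336])]
0.25 [array([0.452, 0.214]), array([0.266, 0.197]), array([0.263, 0.451]), array([0.459, 0.418])] [array([0.473, 0.315])]
beam [0.8218506  0.18574578 0.        ] [(0, array([1.022, 0.559])), (0.1, array([0.921, 0.387])), (0.2, array([0.819, 0.215]))]
top -70.38689381151568 419.73420853585094
scene 63.05558218155801 95.83229056673066
[[ 0.373  0.928 -0.001]
 [ 0.928 -0.373 -0.001]
 [-0.002 -0.    -1.   ]]
90 (0.214, 0.534, 0.33) [ 0.98  0.11  1.37 -0.    1.66 -0.59]
90 (0.609, -0.287, 0.25) [-0.62  0.38  1.2   0.    1.56 -2.19]
90 (0.609, -0.287, 0.086) [-0.62  
[... 380 characters left out ...]
.29 0.   1.54 1.78]
-90 (0.598, 0.2475, 0.09) [ 0.21  0.42  1.47 -0.    1.25  1.78]
87 (0.214, 0.534, 0.33) [ 0.98  0.11  1.37 -0.    1.66 -0.54]
87 (0.609, -0.287, 0.25) [-0.62  0.38  1.2   0.    1.56 -2.14]
87 (0.609, -0.287, 0.086) [-0.62  0.49  1.38  0.    1.27 -2.14]
87 (0.598, 0.2475, 0.25) [ 0.21  0.31  1.29 -0.    1.54 -1.31]
87 (0.598, 0.2475, 0.09) [ 0.21  0.42  1.47 -0.    1.25 -1.31]
-93 (0.214, 0.534, 0.33) [0.98 0.11 1.37 0.   1.66 2.6 ]
-93 (0.609, -0.287, 0.25) [-0.62  0.38  1.2  -0.    1.56  1.  ]
-93 (0.609, -0.287, 0.086) [-0.62  0.49  1.38 -0.    1.27  1.  ]
-93 (0.598, 0.2475, 0.25) [0.21 0.31 1.29 0.   1.54 1.83]
-93 (0.598, 0.2475, 0.09) [0.21 0.42 1.47 0.   1.25 1.83]
```

The measurements agree between the two cameras: hole spacing 124 mm, collar about 46 mm, wood block behind the left hole. Now I'll grasp the pin.

```bash
python3 - <<'E'
from workcell import bot
import cv2
from scipy.spatial.transform import Rotation as Ro
R=(Ro.from_euler('z',-93,degrees=True)*Ro.from_euler('x',180,degrees=True)).as_rotvec()
p=bot.current_ee_pos()
bot.line_to([p[0],p[1],.33],max_speed=.25)
bot.goto([.6095,-.2868,.22],R); print(bot.current_clock())
bot.line_to([.6095,-.2868,.086],max_speed=.12)
print(bot.current_contact_force())
cv2.imwrite("pics/g0.png",bot.read_camera("scene")["pixels"])
bot.set_gripper(0.,30)
print(bot.current_opening()*92,bot.current_contact_force(),bot.current_ee_pos(),bot.current_clock())
bot.line_to([.6095,-.2868,.12],max_speed=.08)
print(bot.current_opening()*92,bot.current_contact_force(),bot.current_clock())
for n in("scene","top"): cv2.imwrite(f"pics/g1{n}.png",bot.read_camera(n)["pixels"])
E
python3 -c "
import cv2,numpy as np
a=cv2.imread('pics/g0.png')[150:350,230:410];b=cv2.imread('pics/g1scene.png')[150:350,230:410]
cv2.imwrite('pics/g2.png',cv2.resize(np.hstack([a,b]),None,fx=2.2,fy=2.2))"
```

```text
4.0417
[ 0.18698512 -0.2792153   0.95317285]
26.33520535791209 [0.03097213 1.53341365 0.63524535] [ 0.60953362 -0.28662434  0.08600583] 6.375
26.0158046948028 [-0.67180443  0.38672834 -1.32340493] 6.95
```

View pics/g2.png

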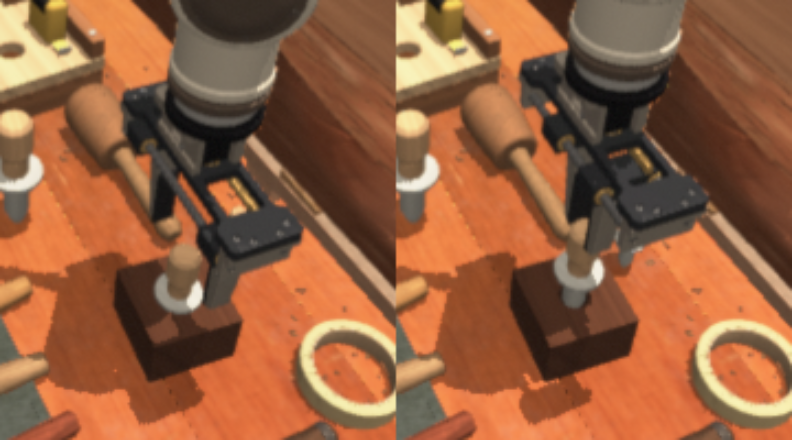

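The pin is lifted, but the opening reads 26 mm where 30 mm was expected. I'll check how well the grasp is centred.

Run:
```python
import cv2,pickle,numpy as np
from workcell import bot
C={n:pickle.load(open(n+".pkl","rb")) for n in("top","scene")}
def pr(n,p):
    c=C[n];K=np.array([[c["fx"],0,c["cx"]],[0,c["fy"],c["cy"]],[0,0,1.]])
    return cv2.projectPoints(np.array([p],float),cv2.Rodrigues(np.array(c["R"]))[0],np.array(c["t"]),K,np.array([c["k1"],0,0,0.]))[0][0,0]
p=np.array(bot.current_ee_pos())
s=cv2.imread("pics/g1scene.png");t=cv2.imread("pics/g1top.png")
def crop(im,n,x,y,w,h,k):
    o=cv2.resize(im[y:y+h,x:x+w],None,fx=k,fy=k,interpolation=cv2.INTER_CUBIC)
    for dz,col in((0,(0,0,255)),(-.026-.02,(255,0,0)),(-.02,(0,255,0)),(-.026,(255,255,0))):
        q=(pr(n,p+[0,0,dz])-[x,y]+.5)*k
        cv2.circle(o,tuple(int(v) for v in q),4,col,-1)
    return o
a=crop(s,"scene",275,230,90,80,5);b=crop(t,"top",320,160,70,80,5)
cv2.imwrite("pics/g3.png",np.hstack([a,b]))
print(bot.current_tool_rot(),p)
```

```text
[ 2.16237688e+00 -2.27864988e+00 -1.80243998e-03] [ 0.60910094 -0.28653215  0.1193417 ]
```

View pics/g3.png

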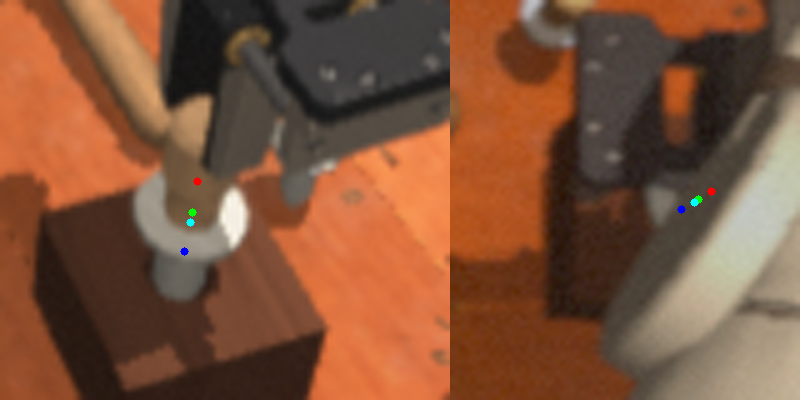

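The grasp is centred: the pin axis is within about 1–2 mm of the tool axis and upright. Carrying it to the left hole.

Run:
```python
from workcell import bot
import cv2
from scipy.spatial.transform import Rotation as Ro
R=(Ro.from_euler('z',-93,degrees=True)*Ro.from_euler('x',180,degrees=True)).as_rotvec()
bot.line_to([.6095,-.2868,.29],max_speed=.15)
bot.goto([.598,.2475,.28],R); print(bot.current_clock())
bot.line_to([.598,.2475,.16],max_speed=.12)
bot.hold(.3)
print(bot.current_opening()*92,bot.current_contact_force(),bot.current_clock(),bot.current_ee_pos())
for n in("scene","top"): cv2.imwrite(f"pics/h{n}.png",bot.read_camera(n)["pixels"])
s=cv2.imread("pics/hscene.png")[90:200,170:290]
cv2.imwrite("pics/h2.png",cv2.resize(s,None,fx=5,fy=5,interpolation=cv2.INTER_CUBIC))
```

```text
10.2667
26.05161523284831 [ 0.54129997 -0.44506603 -2.29177192] 11.7167 [0.59825861 0.24756875 0.16048565]
```

View pics/h2.png

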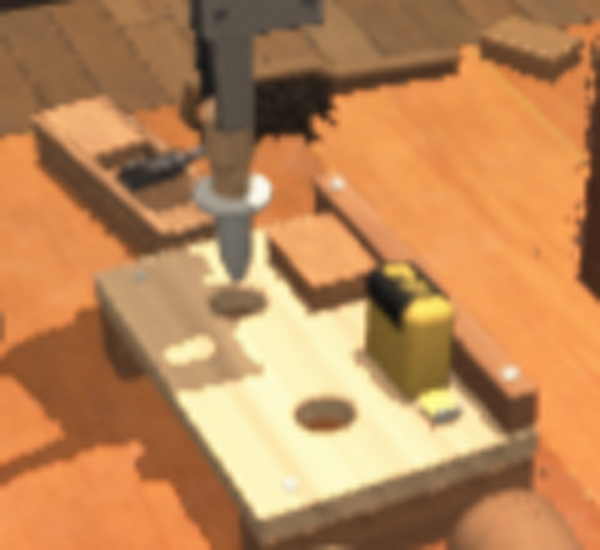

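View pics/htop.png

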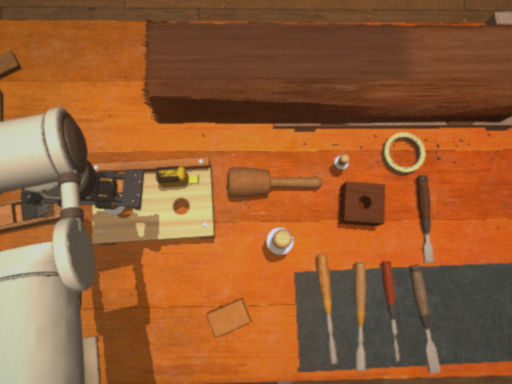

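The pin's tip at crop pixel (237,280) is directly over the left hole (238,302), and the wood block hasn't moved. Lowering with force checks.

Run:
```python
from workcell import bot
import numpy as np
f0=np.array(bot.current_contact_force())
for z in(.14,.125,.11,.1,.095,.092,.090,.089):
    bot.line_to([.598,.2475,z],max_speed=.06)
    f=np.array(bot.current_contact_force())-f0; print(z,f.round(1),bot.current_ee_pos()[2].round(4))
    if np.linalg.norm(f)>6: break
import cv2
print(bot.current_clock())
cv2.imwrite("pics/i.png",cv2.resize(bot.read_camera("scene")["pixels"][90:200,170:290],None,fx=5,fy=5,interpolation=cv2.INTER_CUBIC))
```

```text
0.14 [ 0.5 -0.9  0.8] 0.1392
0.125 [ 0.6 -0.1  0.3] 0.1243
0.11 [0.1 0.1 0.5] 0.1092
0.1 [ 0.3 -0.3  0.5] 0.0992
0.095 [-0.4 -0.4  0.8] 0.0946
0.092 [0.2 0.4 1.2] 0.0918
0.09 [-0.1 -0.1  1. ] 0.0898
0.089 [-0.3  1.2  1.4] 0.0892
14.4167
```

View pics/i.png

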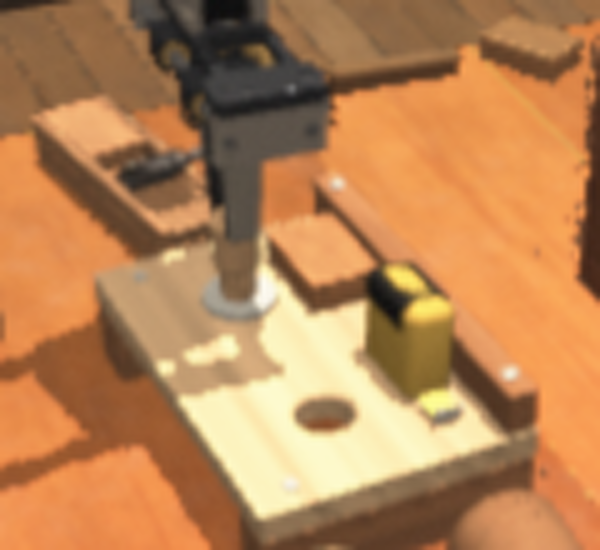

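The collar covers the hole at (240,297) and the vertical force suggests it's resting on the board. Releasing and retreating.

Run:
```python
from workcell import bot
import cv2,numpy as np
bot.set_gripper(.75); bot.hold(.2)
bot.line_to([.598,.2475,.25],max_speed=.1)
p=bot.current_joints(); bot.set_joints([p[0]-.75,*p[1:]])
bot.hold(.5)
print(bot.current_contact_force(),bot.current_clock())
k=lambda a,f:cv2.resize(a,None,fx=f,fy=f,interpolation=cv2.INTER_CUBIC)
import pickle
s=bot.read_camera("scene");t=bot.read_camera("top")
cv2.imwrite("pics/jt.png",k(t["pixels"][150:250,85:225],5.5)); cv2.imwrite("pics/js.png",k(s["pixels"][120:210,180:290],6.5))
cv2.imwrite("pics/jfull.png",s["pixels"])
```

```text
[0.171691   0.00264455 0.36030606] 19.425
```

View pics/jt.png

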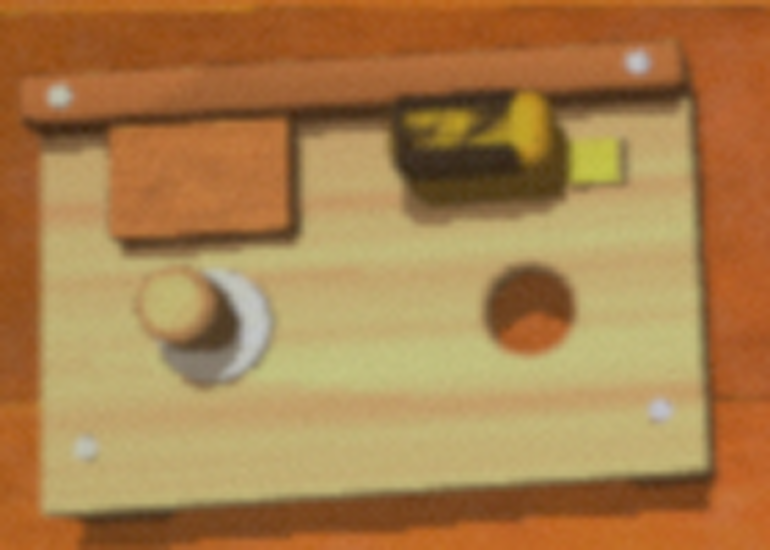

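View pics/js.png

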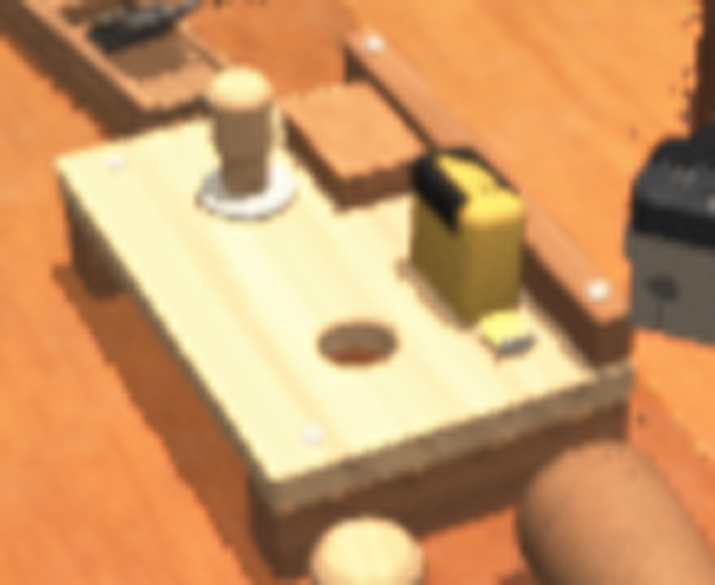

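The pin stands upright, its collar flat on the board and centred at about (215,326), against (216,329) for the hole. The wood block hasn't moved and the arm is clear.

```bash
python3 -c "
from workcell import bot
bot.job_done();print(bot.current_clock())"
```

```text
the job is handed in; nothing more can be done
the job is handed in; nothing more can be done
```

I took the pin out of its storage block and put it down through the left hole, the one in front of the wood block. I then moved the arm clear and handed the job in at about 19.5 s on the robot's clock; no verdict was reported.

- **Final pictures:** The pin stands upright with its collar flat on the board. Its axis is within about 1 mm of the hole centre I measured at the start. The wood block's corners are on the same pixels as before.
- **Forces:** While lowering the pin, the force changed by less than 2 N. After the retreat it read about 0.4 N.
- **One disagreement:** The gripper opening read 26 mm on the 30 mm knob. I assumed the opening scale isn't exact, because the pictures showed the pin centred, upright and firmly held.

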